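# Stop-button check of the bench shaker

### The job

Check the shaker's emergency stop: press the black mushroom head with the two lobes all the way in so that it latches, and take the fingers off it so that it stays in by itself. Then push one of its lobes round clockwise (seen from above) until the head springs back out, and leave it free. Only touch it, without gripping it or leaning on it hard; leave the start button on the other box alone and everything else standing where it is.

Things in the scene. Friction and masses are not known exactly. Their poses are not given: they have to be found in the camera images.
- stop_top (a point): centre of the top of the stop's mushroom head, on its turning axis, which is vertical; 105 mm above the bench when the head is out, 95 mm when latched in. The head is a black round dome 40 mm across and 21 mm high with two opposite lobes, 84 mm across both lobe tips; the lobes are 16 mm wide and 14 mm thick (their flat top lies 5 mm below this point, their underside 19 mm below). x axis: towards lobe a; z axis: up. It turns and sinks with the head
- lobe_a (a point): centre of one lobe of the stop's head (34 mm from the turning axis, half-way through its thickness, 12 mm below point stop_top); turns with the head. The space beside the lobe is free down to 55 mm above the bench (a collar of 22 mm radius under the head reaches up to 68 mm)
- lobe_b (a point): centre of the opposite lobe, the mirror image of lobe a
- stop_press (a joint): how far the stop's head is pushed in, m: 0 out, 0.012 at the bottom of its stroke, about 0.010 when latched in. A spring pushes it out (1.5 N at the top of the stroke, 4.3 N at the bottom; the catch adds about 1 N half-way down, so a light touch below 5 N may stop short of latching). It latches by itself when pushed to the bottom and then stays in when let go
- stop_turn (a joint): turn of the stop's head, rad, 0 at rest, growing clockwise seen from above, limit 1.0; it does not turn the other way. A weak spring (0.02 to 0.05 N m) turns it back to 0 when let go. From about 0.5 on the latch lets go and the head springs out
- stop_station: the stop's grey box, fixed to the bench, 100 x 100 mm, 55 mm high, carries the mushroom head on its vertical stem in the middle; origin: centre of the underside, x axis along the lobes at rest. It may stand left or right
- start_station: the other grey box of the same size, fixed to the bench, with a plain round push button 40 mm across and no lobes, top 77 mm above the bench: the start button, to be left alone; origin: centre of the underside
- start_press (a joint): how far the start button is pushed in, m: 0 out, 0.006 down
- flask_small: small conical glass flask with a foil cap, base 68 mm across, 105 mm tall, stands between the two boxes; loose bystander; origin at the middle of its underside
- flask_big: conical glass flask with a foil cap, base 84 mm across, 150 mm tall, far right; loose bystander; origin at the middle of its underside
- beaker: glass beaker under a foil cover, 96 mm across, 103 mm tall, beyond the boxes in the middle; loose bystander; origin at the middle of its underside
- bottle: glass bottle with a blue screw cap, 80 mm across, 150 mm tall, far left; loose bystander; origin at the middle of its underside
- tape: roll of tape lying flat, 84 mm across, 20 mm high, nearer than the boxes; loose bystander; origin at the middle of its underside
- spatula: steel spatula lying flat, 160 mm long, beyond the left box; loose bystander; origin at the underside near its middle
- timer: white bench timer lying flat, 55 x 65 x 24 mm, beyond the right box; loose bystander; origin at the middle of its underside
There are look-alikes about, which are no part of the job. Leave any pink or yellow look-alike of the stop_station alone.

How it is judged (in metres and radians):
On the way, in this order (a step that is already met when the one before it is completed fails the run):
1. the fingers press the mushroom head fully in (more than 9.5 mm) (value of joint stop_press above 0.0095 m and contact force between the fingers and stop_station above 0.5 N), for 0.05 s.
2. let go, the head stays latched in, not turned (value of joint stop_press above 0.0085 m and value of joint stop_turn below 0.1 rad and contact force between each of the fingers, the arm and stop_station below 0.1 N), for 0.2 s.
3. the head is pushed round clockwise by more than 0.35 rad (value of joint stop_turn above 0.35 rad and contact force between the fingers and stop_station above 0.1 N), for 0.02 s.
At the end, for the whole second after the job is handed in: the mushroom head is out again (within 2 mm) and turned back to rest (within 0.08 rad), the start button is out, and no bystander has moved more than 25 mm (value of joint each of stop_press, start_press below 0.002 m and value of joint stop_turn below 0.08 rad and not (distance of any of flask_small, flask_big, beaker, bottle, tape, spatula, timer from where it was at the start of the episode above 0.025 m)); the robot touches nothing.
It fails at once if the start button is pressed (more than 3 mm) (value of joint start_press above 0.003 m).
It fails at once if a bystander is moved or lifted by more than 25 mm (distance of any of flask_small, flask_big, beaker, bottle, tape, spatula, timer from where it was at the start of the episode above 0.025 m).
It fails at once if the stop is gripped or leaned on with more than 40 N (contact force between any of the fingers, the arm and stop_station above 40 N).
It also fails if it takes over 48 s, if anything falls off the work surface, if the arm or the gripper's body presses on something with over 40 N, if the wrist force passes 120 N, or if a joint passes its speed limit or range.

### The arm

A 7-joint arm with a two-finger parallel gripper is mounted at the origin on the work surface. World frame = base frame: x ahead of the robot, y to its left, z up, the work surface at z = 0. Lengths are in mm, angles in degrees, forces in N, time in s.
With the tool pointing down it reaches from about 425 to 800 mm from the base axis. Payload 8.3 kg.
Tool frame: the origin (TCP) lies on the centre line of the jaws, within the pads' length; the fingertips stand ctrl.tip_extent ahead of it and the grasp point (between the pads) lies 2 mm behind it (ctrl.tip_extent is the distance from the TCP to the fingertips, in mm); x points along the fingers, y is the direction in which the jaws open and shut, and the axes are right-handed (so a half turn about x gives the same grasp; the last joint's range is limited). The gripper opens to 85 mm and grips with 20 to 120 N. Pads are 22 mm wide; open, the fingers measure 114 mm over their backs; the gripper's body (76 mm by 85 mm) begins 54 mm behind the grasp point. The pads swing forward as they close: fully open they stand 13 mm farther back than shut.
Start: joints at [72.313, 21.967, 0.94, 78.501, -0.361, 79.538, -2.664], TCP at [152.122, -606.185, 214.679] pointing down, gripper open.
Joint ranges: [-169.22, 169.22], [-14.56, 117.87], [-87.37, 89.26], [10.42, 133.3], [-82.24, 262.24], [0.94, 117.77], [-172.7, 172.7]. Speed limits (degrees/s): [136.94, 136.94, 172.46, 172.46, 180, 180, 180].

### API

Orientations are given as [roll, pitch, yaw] about the fixed x, y, z axes, in that order (R = Rz(yaw) Ry(pitch) Rx(roll)).
In Python, from bench import ctrl, camera gives the robot as it stands.
- The arm moves only by the shell command python3 -m handwheel 'ROWS' [FORCE]. ROWS is JSON, a list of rows, each a list of 7 numbers: the shift along the world's x, y, z in mm, then the turn, a rotation vector about the world's x, y, z in degrees, then the finger opening in mm, from 0 to 85.4. A call has exactly 8 rows; each row shifts and turns the commanded pose from where the row before left it; what a row does not reach is not made up. A row lasts 1/12 s, in which the tool goes at most 41.7 mm and 7.16 degrees, less where a joint would pass 70% of its speed; a pose out of reach is approached as far as the arm can. A call with a gripper value outside its range is refused whole. The fingers move at their own pace and stop on an object; FORCE is the grip in N (left out, the last holds). Time passes only in rows, so rows that do not move let the fingers close, or fill a call up. It gives the time, the measured TCP pose, the force and the opening at its end, in the units of the state.
- ctrl.read_state(): the state, without advancing time (a new reading comes with each control period).
- camera(name): name is "scene" or "side" or "wrist"; returns a dict with "img" (400x640x3 uint8, blue, green, red), "intrinsics" (3x3 intrinsics, pixels), "world_to_cam" (4x4, takes a point from world to camera coordinates); the wrist camera has in their place "hand_eye" (4x4, takes a point from camera to tool coordinates, whose origin is the TCP and whose axes are the tool frame's). Camera axes: x right, y up, looking along -z (the intrinsics and any distortion apply to the point x, -y, -z); pixel columns grow to the right and rows downward; lengths in mm; the calibration is good to about 2 mm. A picture is of the moment at which its call begins: read the wrist's pose just before it. There is no depth.
- ctrl.finish_job(): hands the job in, once; it reports no verdict.
The state is a dict: "t": time; "joint_pos": joint angles; "joint_velocities": joint speeds; "effort": joint torques, N m; "tool_pos": TCP position; "ee_rot": TCP orientation; "contact_force": force on the tool from outside, world axes, zero at the start; "ft_torque": the same for the moment, N m; "width": finger opening in mm.
Only numpy, scipy, OpenCV 4.12 (cv2) and the standard library are available. Lean on these libraries where they do the work, as an engineer would, in place of code of your own. Each camera call takes 0.05 s, during which the arm holds its last target. There are 200 camera calls.

## Working session

There is one attempt and no reset: what is moved stays moved. The work goes in short steps, Python scripts to look and compute and a shell command to move; the robot and the scene stay as the last step left them, time stands still between calls to the robot, and variables do not carry over. Pictures are saved under pics/ and viewed, about 8 in all and at most 12, crops included, and the job is handed in when it is done.

```bash
mkdir -p pics; cat > h.py <<'E'
import numpy as np, cv2
from bench import ctrl, camera
from scipy.spatial.transform import Rotation as R
def shot(name,f):
    s=ctrl.read_state(); c=camera(name); cv2.imwrite('pics/'+f,c['img'])
    if name=='wrist':
        T=np.eye(4); T[:3,:3]=R.from_euler('xyz',s['ee_rot'],degrees=True).as_matrix(); T[:3,3]=s['tool_pos']
        M=T@np.array(c['hand_eye'])
    else: M=np.linalg.inv(np.array(c['world_to_cam']))
    return c['img'],np.array(c['intrinsics']),M
def ray(K,M,u,v):
    d=np.linalg.inv(K)@[u,v,1]; d=M[:3,:3]@[d[0],-d[1],-d[2]]
    return M[:3,3],d
def onz(K,M,u,v,z):
    o,d=ray(K,M,u,v); return o+d*(z-o[2])/d[2]
E
python3 - <<'E'
from h import *
np.set_printoptions(precision=3,suppress=True)
print(ctrl.read_state(), ctrl.tip_extent)
import pickle
d={n:shot(n,n+'0.png') for n in('scene','side','wrist')}
pickle.dump(d,open('d0.pkl','wb'))
for n in d: print(n,d[n][1],d[n][2])
E
```

```text
{'t': 0.0, 'joint_pos': array([72.313, 22.016,  0.939, 78.561, -0.36 , 79.539, -2.663]), 'joint_velocities': array([ 0.019, -0.064,  0.05 ,  0.012,  0.038, -0.004, -0.101]), 'effort': array([  0.001, -62.76 ,   0.845, -37.182,   0.017,   0.014,   0.   ]), 'tool_pos': array([ 151.969, -605.689,  213.671]), 'ee_rot': array([-88.259,  89.887, 105.829]), 'contact_force': array([ 1.05 , -0.15 , -1.286]), 'ft_torque': array([ 0.049,  0.011, -0.005]), 'width': 85.30695038670471} 17.0
scene [[377.649   0.    325.212]
 [  0.    377.649 201.687]
 [  0.      0.      1.   ]] [[   0.577   -0.647    0.499  947.899]
 [   0.817    0.451   -0.359 -306.485]
 [   0.007    0.615    0.788  785.259]
 [   0.       0.       0.       1.   ]]
side [[391.528   0.    330.436]
 [  0.    391.528 192.682]
 [  0.      0.      1.   ]] [[   0.979    0.161   -0.127  393.943]
 [  -0.204    0.725   -0.657 -619.866]
 [  -0.014    0.669    0.743  788.076]
 [   0.       0.       0.       1.   ]]
wrist [[296.621   0.    323.76 ]
 [  0.    296.621 199.895]
 [  0.      0.      1.   ]] [[   0.244    0.935    0.258  216.889]
 [  -0.97     0.235    0.064 -588.842]
 [  -0.001   -0.265    0.964  372.245]
 [   0.       0.       0.       1.   ]]
```

View pics/scene0.png

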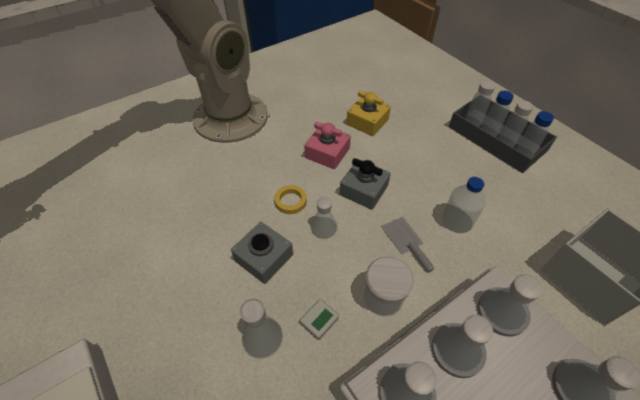

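View pics/side0.png

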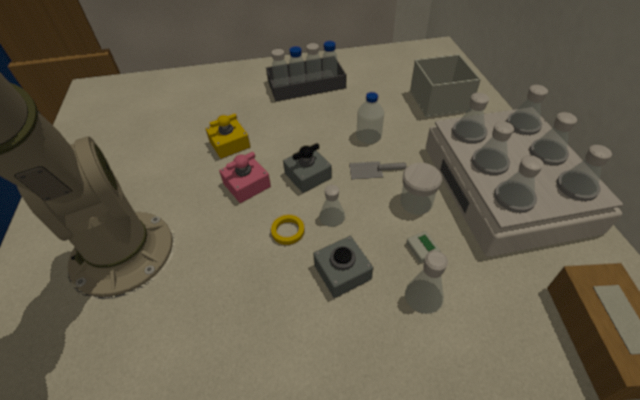

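The stop is the black two-lobed head at scene (368,168) and side (306,154). The start box is at scene (262,250). Pink and yellow look-alikes sit next to the stop.

```bash
python3 - <<'E'
from h import *
import pickle
np.set_printoptions(precision=1,suppress=True)
d=pickle.load(open('d0.pkl','rb'))
for n,(u,v) in {'scene':(368,168),'side':(306,153)}.items():
    im,K,M=d[n]
    g=im.max(2); m=np.zeros_like(g); m[v-22:v+22,u-28:u+28]=(g[v-22:v+22,u-28:u+28]<38)
    k,l,st,ce=cv2.connectedComponentsWithStats(m)
    for i in range(1,k):
        if st[i,4]>25: print(n,st[i],ce[i],onz(K,M,*ce[i],95))
    big=cv2.resize(im[v-30:v+30,u-40:u+40],None,fx=7,fy=7,interpolation=cv2.INTER_CUBIC); cv2.imwrite(f'pics/c_{n}.png',big)
for n,p in {'scene':dict(bot=(475,183,150),tape=(290,199,20),flaskS=(324,204,105),start=(261,242,77),beak=(389,274,103),pink=(327,132,95),yel=(371,101,95)),
 'side':dict(bot=(372,98,150),tape=(288,229,20),flaskS=(332,192,105),start=(342,256,77),beak=(422,178,103),pink=(241,162,95),yel=(224,124,95))}.items():
    _,K,M=d[n]
    for q,(u,v,z) in p.items(): print(n,q,onz(K,M,u,v,z))
a=cv2.imread('pics/c_scene.png');b=cv2.imread('pics/c_side.png')
cv2.imwrite('pics/c2.png',cv2.resize(np.hstack([a,b]),(800,300)))
E
```

```text
scene [353 159  29  17 274] [366.8 167.3] [481.2 155.8  95. ]
side [293 144  26  23 247] [305.  153.9] [475.3 142.1  95. ]
scene bot [693.3 286.8 150. ]
scene tape [403.9 -27.4  20. ]
scene flaskS [520.8  -2.8 105. ]
scene start [ 510.2 -164.    77. ]
scene beak [738.2   3.1 103. ]
scene pink [317.8 149.9  95. ]
scene yel [281.7 333.8  95. ]
side bot [689.4 269.1 150. ]
side tape [399.6 -34.4  20. ]
side flaskS [514.7 -13.9 105. ]
side start [ 502.4 -173.8   77. ]
side beak [737.8 -14.5 103. ]
side pink [309.1 147.6  95. ]
side yel [270.1 316.9  95. ]
```

View pics/c2.png

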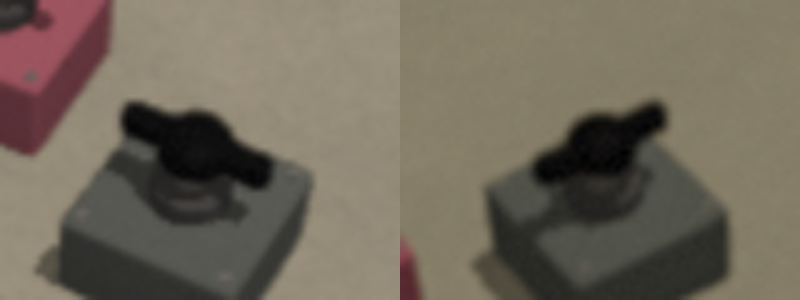

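```bash
python3 -m handwheel '[[25.5,23,7,0,0,0,0],[25.5,23,7,0,0,0,0],[25.5,23,7,0,0,0,0],[25.5,23,7,0,0,0,0],[25.5,23,7,0,0,0,0],[25.5,23,7,0,0,0,0],[25.5,23,7,0,0,0,0],[25.5,23,7,0,0,0,0]]' 20 && python3 -m handwheel '[[25.5,23,7,0,0,0,0],[25.5,23,7,0,0,0,0],[25.5,23,7,0,0,0,0],[25.5,23,7,0,0,0,0],[-1.5,38.3,0,0,0,0,0],[-1.5,38.3,0,0,0,0,0],[-1.5,38.3,0,0,0,0,0],[-1.5,38.3,0,0,0,0,0]]' && python3 -m handwheel '[[-1.5,38.3,0,0,0,0,0],[-1.5,38.3,0,0,0,0,0],[-1.5,38.3,0,0,0,0,0],[-1.5,38.3,0,0,0,0,0],[-1.5,38.3,0,0,0,0,0],[-1.5,38.3,0,0,0,0,0],[-1.5,38.3,0,0,0,0,0],[-1.5,38.3,0,0,0,0,0]]'
python3 - <<'E'
from h import *
import pickle
np.set_printoptions(precision=2,suppress=True)
im,K,M=shot('wrist','w1.png'); pickle.dump((im,K,M),open('w1.pkl','wb'))
s=ctrl.read_state(); print(s['t'],s['tool_pos'],s['joint_pos'],s['width'],ctrl.tip_extent)
print(R.from_euler('xyz',s['ee_rot'],degrees=True).as_matrix())
E
```

```text
t: 0.82
tool_pos: [357.0, -420.8, 270.9]
ee_rot: [-55.8, 90.0, 138.3]
contact_force: [0.8, -1.1, -0.3]
width: -0.1
t: 1.48
tool_pos: [451.7, -175.1, 298.3]
ee_rot: [-33.5, 90.0, 160.6]
contact_force: [0.8, 1.2, 1.3]
width: 0.0
t: 2.15
tool_pos: [439.5, 131.1, 298.7]
ee_rot: [130.4, 90.0, -35.5]
contact_force: [1.2, -0.1, 1.0]
width: 0.1
2.2 [437.8  139.67 299.04] [ 16.38   1.38 -38.24  92.91   0.71  85.9  -97.29] 0.40219614180644037 17.0
[[ 0.    0.25 -0.97]
 [ 0.   -0.97 -0.25]
 [-1.   -0.   -0.  ]]
```

View pics/w1.png

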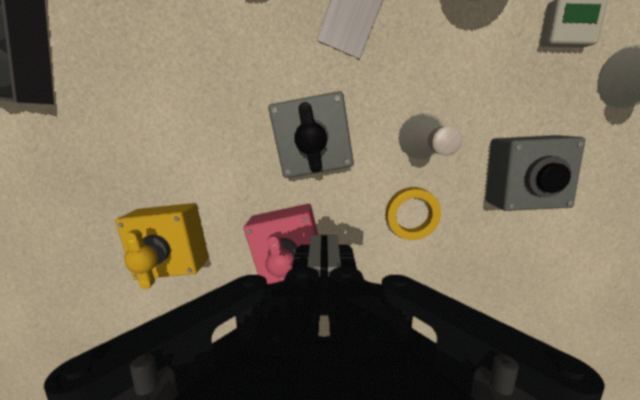

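The wrist view shows the stop head at (311,137), with lobe tips near (305,103) and (315,171). The shut fingers are at (324,240), clear of everything.

```bash
cat >> h.py <<'E'
def head(im,K,M,box,ztop,thr=30):
    u0,v0,u1,v1=box; m=np.zeros(im.shape[:2],np.uint8); m[v0:v1,u0:u1]=(im[v0:v1,u0:u1].max(2)<thr)
    k,l,st,ce=cv2.connectedComponentsWithStats(m); i=1+np.argmax(st[1:,4]); v,u=np.nonzero(l==i)
    P=np.array([onz(K,M,a,b,ztop-10)[:2] for a,b in zip(u,v)])
    c=P.mean(0); w,V=np.linalg.eigh(np.cov(P.T)); ax=V[:,1]; q=(P-c)@ax; p=(P-c)@V[:,0]
    print('area',len(u),'px c',u.mean(),v.mean(),'world c',c,'mid',c+ax*(q.max()+q.min())/2,'axis',ax,np.degrees(np.arctan2(ax[1],ax[0])),'len',np.ptp(q),'wid',np.ptp(p))
E
python3 - <<'E'
from h import *
import pickle
np.set_printoptions(precision=2,suppress=True)
im,K,M=pickle.load(open('w1.pkl','rb'))
for t in(20,25,30,36): head(im,K,M,(282,97,340,175),105,t)
E
```

```text
area 816 px c 311.3174019607843 143.41666666666666 world c [472.3 155.4] mid [469.68 154.22] axis [-0.91 -0.41] -155.72077398786035 len 61.44340834252886 wid 36.19662755258471
area 1057 px c 310.53926206244086 139.918637653737 world c [476.03 157.23] mid [476.23 157.33] axis [-0.91 -0.42] -155.06040479685066 len 76.35558660565174 wid 37.219190168491124
area 1181 px c 310.4140558848434 138.48348856900932 world c [477.62 157.76] mid [477.07 157.52] axis [-0.91 -0.41] -155.7617934058133 len 78.49869988835596 wid 37.66844495308116
area 1258 px c 310.3330683624801 137.8108108108108 world c [478.35 158.03] mid [477.9  157.83] axis [-0.91 -0.41] -155.68741325293848 len 80.69314135100882 wid 38.11243390835379
```

```bash
python3 -m handwheel '[[0,0,-15,0,0,5,0],[0,0,-15,0,0,5,0],[0,0,-15,0,0,0,0],[0,0,-15,0,0,0,0],[0,0,0,0,0,0,0],[0,0,0,0,0,0,0],[0,0,0,0,0,0,0],[0,0,0,0,0,0,0]]'
python3 - <<'E'
from h import *
np.set_printoptions(precision=2,suppress=True)
im,K,M=shot('wrist','w2.png')
s=ctrl.read_state(); print(s['t'],s['tool_pos'],s['contact_force']); print(R.from_euler('xyz',s['ee_rot'],degrees=True).as_matrix())
p=np.linalg.inv(M)@[478,157,95,1]; u=K@[p[0],-p[1],-p[2]]; u=u[:2]/u[2]; print(u)
a,b=u.astype(int)
for t in(25,30,36): head(im,K,M,(a-35,b-50,a+35,b+50),105,t)
E
```

```text
t: 2.87
tool_pos: [440.6, 129.6, 239.7]
ee_rot: [169.6, 89.9, 13.7]
contact_force: [0.5, -0.4, 1.5]
width: -0.0
2.9167 [440.65 129.61 239.7 ] [0.07 0.3  0.04]
[[ 0.    0.41 -0.91]
 [ 0.   -0.91 -0.41]
 [-1.    0.   -0.  ]]
[314.68 141.03]
area 1413 px c 313.5796178343949 143.59164897381459 world c [475.01 156.89] mid [475.56 157.15] axis [-0.91 -0.42] -154.86258235022385 len 75.48213313538966 wid 37.240713362102575
area 1652 px c 313.6325665859564 140.64467312348668 world c [477.66 157.99] mid [476.83 157.62] axis [-0.91 -0.41] -155.73856704060708 len 78.15732837502986 wid 37.217222204799114
area 1784 px c 313.6042600896861 139.58576233183857 world c [478.58 158.43] mid [478.08 158.2 ] axis [-0.91 -0.41] -155.92273994833843 len 80.90288409690339 wid 37.25957444179719
```

View pics/w2.png

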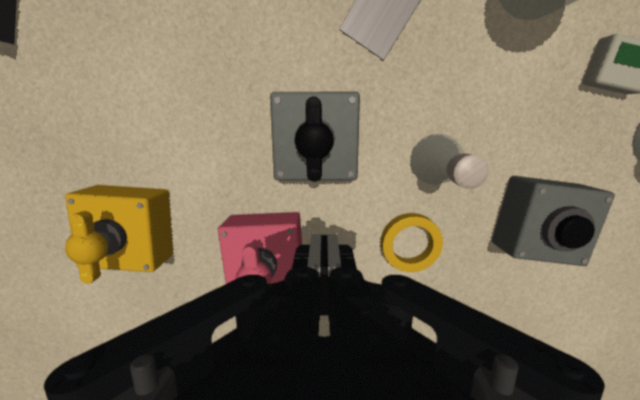

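The lobes are now parallel to the gripper and the head centre is at (478,158), agreeing with the first estimate. Next I go above it and then press.

```bash
python3 -m handwheel '[[12.5,9.5,0,0,0,0,0],[12.5,9.5,0,0,0,0,0],[12.5,9.5,-20,0,0,0,0],[0,0,-25,0,0,0,0],[0,0,-25,0,0,0,0],[0,0,-20,0,0,0,0],[0,0,-14,0,0,0,0],[0,0,0,0,0,0,0]]' && python3 -m handwheel '[[0,0,-5,0,0,0,0],[0,0,-3,0,0,0,0],[0,0,-3,0,0,0,0],[0,0,-2,0,0,0,0],[0,0,-2,0,0,0,0],[0,0,-2,0,0,0,0],[0,0,0,0,0,0,0],[0,0,0,0,0,0,0]]'
```

```text
t: 3.58
tool_pos: [476.2, 157.2, 132.3]
ee_rot: [-13.5, 89.8, -169.4]
contact_force: [0.5, 0.0, 0.2]
width: -0.0
t: 4.25
tool_pos: [477.6, 157.9, 117.7]
ee_rot: [-129.6, 90.0, 74.5]
contact_force: [0.7, 0.2, -0.7]
width: 0.2
```

```bash
python3 -m handwheel '[[0,0,-2,0,0,0,0],[0,0,-1,0,0,0,0],[0,0,-1,0,0,0,0],[0,0,-1,0,0,0,0],[0,0,-1,0,0,0,0],[0,0,0,0,0,0,0],[0,0,0,0,0,0,0],[0,0,0,0,0,0,0]]'; python3 -c "
from h import *
s=ctrl.read_state();print(s['tool_pos'],s['contact_force'])"
```

```text
t: 4.92
tool_pos: [477.6, 157.9, 111.7]
ee_rot: [-145.4, 90.0, 58.7]
contact_force: [-0.9, 0.6, 0.3]
width: 0.0
[477.63567215 157.91408255 111.70115502] [-0.92240764  0.56713619  0.31604866]
```

```bash
python3 - <<'E'
from h import *
im,K,M=shot('scene','s3.png'); im2,_,_=shot('side','t3.png')
f=lambda i,u,v:cv2.resize(i[v-40:v+40,u-50:u+50],(400,320),interpolation=cv2.INTER_CUBIC)
cv2.imwrite('pics/c3.png',np.hstack([f(im,368,160),f(im2,306,150)]))
print(np.mean([ctrl.read_state()['contact_force'] for _ in range(5)],0))
E
```

```text
[ 0.76379121 -0.97631709  0.27787392]
```

View pics/c3.png

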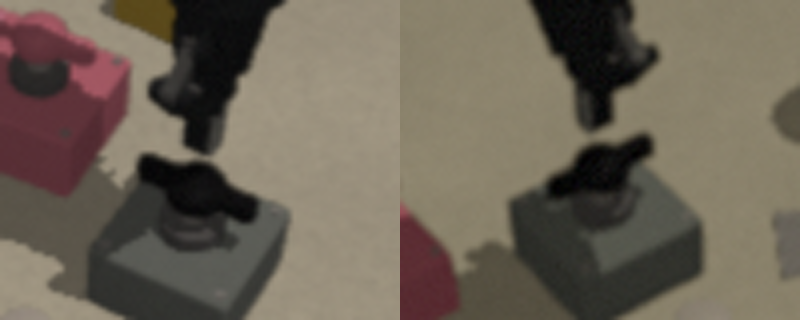

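```bash
python3 - <<'E'
from h import *
import pickle
np.set_printoptions(precision=1,suppress=True)
d=pickle.load(open('d0.pkl','rb'))
def tri(a,b):
    A=[];y=[]
    for n,p in(('scene',a),('side',b)):
        o,v=ray(*d[n][1:],*p); v/=np.linalg.norm(v); Q=np.eye(3)-np.outer(v,v); A.append(Q); y.append(Q@o)
    A=np.vstack(A);y=np.hstack(y); x=np.linalg.lstsq(A,y,rcond=None)[0]; return x,np.linalg.norm(A@x-y)
print('tip',tri((368.75,157),(304.75,142.3))); print('head',tri((366.8,167.3),(305,153.9)))
for n in('scene','side'):
  _,K,M=d[n]; W=np.linalg.inv(M)
  for p in([478,158,95],[478,158,107],[478,158,94.7]):
    q=W@[*p,1]; u=K@[q[0],-q[1],-q[2]]; print(n,p,u[:2]/u[2])
E
```

```text
tip (array([477.8, 160.2, 122.3]), np.float64(4.033151031736295))
head (array([475.7, 160.2,  82.8]), np.float64(4.93158156782987))
scene [478, 158, 95] [366.7 166.2]
scene [478, 158, 107] [367.1 162.9]
scene [478, 158, 94.7] [366.7 166.3]
side [478, 158, 95] [305.1 149.8]
side [478, 158, 107] [304.8 146.3]
side [478, 158, 94.7] [305.1 149.8]
```

The fingers are still about 10–15 mm above the head, with a visible gap in both views and no force. I keep going down in small steps, watching the force.

```bash
python3 -m handwheel '[[0,0,-1.5,0,0,0,0],[0,0,-1.5,0,0,0,0],[0,0,-1.5,0,0,0,0],[0,0,-1.5,0,0,0,0],[0,0,-1,0,0,0,0],[0,0,-1,0,0,0,0],[0,0,0,0,0,0,0],[0,0,0,0,0,0,0]]'
```

```text
t: 5.68
tool_pos: [477.6, 157.9, 103.6]
ee_rot: [-71.8, 90.0, 132.3]
contact_force: [-0.0, -0.1, -0.4]
width: -0.0
```

```bash
python3 -m handwheel '[[0,0,-1,0,0,0,0],[0,0,-1,0,0,0,0],[0,0,-1,0,0,0,0],[0,0,-1,0,0,0,0],[0,0,0,0,0,0,0],[0,0,0,0,0,0,0],[0,0,0,0,0,0,0],[0,0,0,0,0,0,0]]'
```

```text
t: 6.35
tool_pos: [477.7, 157.9, 99.7]
ee_rot: [-147.1, 90.0, 57.0]
contact_force: [-0.5, -0.5, -0.6]
width: 0.3
```

```bash
python3 - <<'E'
from h import *
im,K,M=shot('scene','s4.png'); im2,_,_=shot('side','t4.png'); w,_,_=shot('wrist','w4.png')
f=lambda i,u,v:cv2.resize(i[v-40:v+40,u-50:u+50],(400,320),interpolation=cv2.INTER_CUBIC)
a=np.hstack([f(im,368,160),f(im2,306,150)])
cv2.imwrite('pics/c4.png',np.vstack([a,cv2.resize(w[100:300,120:520],(560,280))[:, :].copy() if 0 else cv2.copyMakeBorder(cv2.resize(w[100:300,120:520],(560,280)),0,0,0,240,cv2.BORDER_CONSTANT)]))
E
```

```text
(no output)
```

View pics/c4.png

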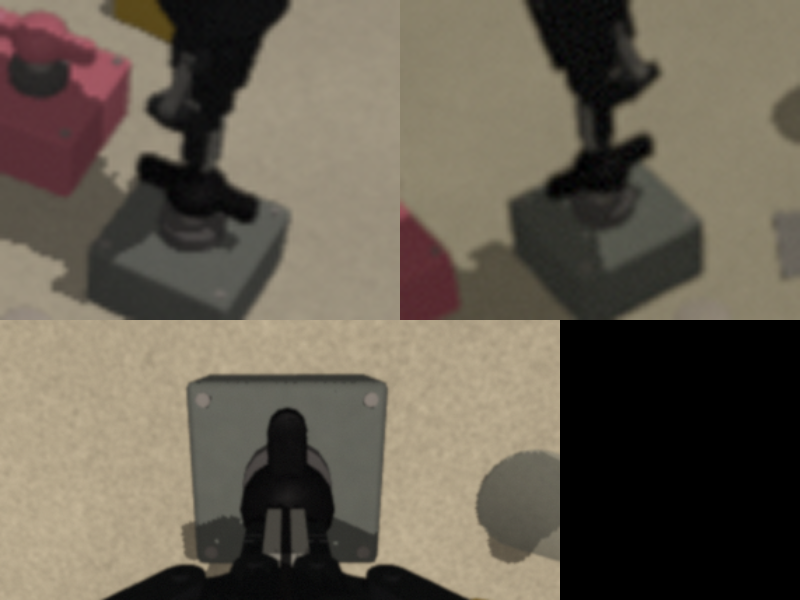

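The tips are just at the dome top now, with the head still out and no force. That is about 20 mm from the reported height, so I check the tip offset with the hand-eye calibration.

```bash
python3 - <<'E'
from h import *
np.set_printoptions(precision=1,suppress=True)
c=camera('wrist'); K=np.array(c['intrinsics']); H=np.array(c['hand_eye']); print(H)
W=np.linalg.inv(H)
for x in(-10,-5,0,5,17):
    for z in(-11,0,11):
        q=W@[x,0,z,1]; u=K@[q[0],-q[1],-q[2]]; print(x,z,u[:2]/u[2])
q=W@[0,20,-11,1]; u=K@[q[0],-q[1],-q[2]]; print('y20',u[:2]/u[2])
s=ctrl.read_state(); print(s['tool_pos'],s['joint_pos'])
E
```

```text
[[  -0.     0.3   -1.  -158.5]
 [   1.    -0.    -0.    -0.9]
 [  -0.    -1.    -0.3  -67.2]
 [   0.     0.     0.     1. ]]
-10 -11 [325.2 227.6]
-10 0 [325.2 246.7]
-10 11 [325.2 265. ]
-5 -11 [325.2 224.4]
-5 0 [325.2 242.9]
-5 11 [325.1 260.8]
0 -11 [325.1 221.3]
0 0 [325.1 239.4]
0 11 [325.1 256.9]
5 -11 [325.1 218.5]
5 0 [325.1 236.1]
5 11 [325.  253.1]
17 -11 [325.  212.2]
17 0 [325.  228.8]
17 11 [325.  244.9]
y20 [360.5 221.3]
[477.6 157.9  99.7] [ 11.2  16.2 -38.4 104.9  11.2  62.7 -97.1]
```

```bash
python3 -m handwheel '[[0,0,-1,0,0,0,0],[0,0,-1,0,0,0,0],[0,0,-1,0,0,0,0],[0,0,-1,0,0,0,0],[0,0,0,0,0,0,0],[0,0,0,0,0,0,0],[0,0,0,0,0,0,0],[0,0,0,0,0,0,0]]'
```

```text
t: 7.22
tool_pos: [477.7, 158.0, 95.7]
ee_rot: [-165.2, 90.0, 38.9]
contact_force: [1.0, -0.3, -0.7]
width: -0.3
```

```bash
python3 -m handwheel '[[0,0,-1,0,0,0,0],[0,0,-1,0,0,0,0],[0,0,-1,0,0,0,0],[0,0,-1,0,0,0,0],[0,0,0,0,0,0,0],[0,0,0,0,0,0,0],[0,0,0,0,0,0,0],[0,0,0,0,0,0,0]]'
```

```text
t: 7.88
tool_pos: [477.7, 157.9, 91.7]
ee_rot: [-155.5, 90.0, 48.6]
contact_force: [0.1, 0.1, 0.6]
width: 0.3
```

```bash
cat >> h.py <<'E'
def lobe_rows():
    import pickle
    d=pickle.load(open('d0.pkl','rb')); o=[]
    for n,bx in(('scene',(375,163,384,180)),('side',(292,150,299,166)),('side',(314,138,320,155))):
        im=camera(n)['img']; u0,v0,u1,v1=bx
        f=lambda i:(lambda w:(w*np.arange(v0,v1)[:,None]).sum()/w.sum())(np.clip(60-i[v0:v1,u0:u1].max(2).astype(float),0,40))
        o.append((n,round(f(im)-f(d[n][0]),2)))
    print('lobe row shifts px (10mm ~ +2.8)',o)
    s=ctrl.read_state(); print(s['t'],s['tool_pos'],s['contact_force'])
E
python3 -c "
from h import *
lobe_rows()"
```

```text
lobe row shifts px (10mm ~ +2.8) [('scene', np.float64(-0.02)), ('side', np.float64(0.68)), ('side', np.float64(-0.01))]
8.0333 [477.65380033 157.91229431  91.70458252] [-0.44904598 -0.50226274 -0.65281545]
```

Barely any movement, so contact may be just starting. I continue down.

```bash
python3 -m handwheel '[[0,0,-1,0,0,0,0],[0,0,-1,0,0,0,0],[0,0,-1,0,0,0,0],[0,0,-1,0,0,0,0],[0,0,-1,0,0,0,0],[0,0,0,0,0,0,0],[0,0,0,0,0,0,0],[0,0,0,0,0,0,0]]'; python3 -c "
from h import *
lobe_rows()"
```

```text
t: 8.7
tool_pos: [477.6, 157.9, 86.7]
ee_rot: [-130.5, 90.0, 73.6]
contact_force: [0.3, 0.2, 0.9]
width: -0.1
lobe row shifts px (10mm ~ +2.8) [('scene', np.float64(0.34)), ('side', np.float64(1.05)), ('side', np.float64(0.48))]
8.85 [477.63458648 157.9013276   86.73395148] [-0.55640048  0.08329977  0.36586668]
```

```bash
python3 - <<'E'
from h import *
im,K,M=shot('scene','s5.png'); im2,_,_=shot('side','t5.png'); w,_,_=shot('wrist','w5.png')
f=lambda i,u,v:cv2.resize(cv2.convertScaleAbs(i[v-25:v+25,u-33:u+33],alpha=2),(400,300),interpolation=cv2.INTER_CUBIC)
a=np.hstack([f(im,368,160),f(im2,306,150)])
cv2.imwrite('pics/c5.png',np.vstack([a,cv2.resize(cv2.convertScaleAbs(w[140:260,210:430],alpha=2),(800,300))[:,:800]]))
E
```

```text
(no output)
```

View pics/c5.png

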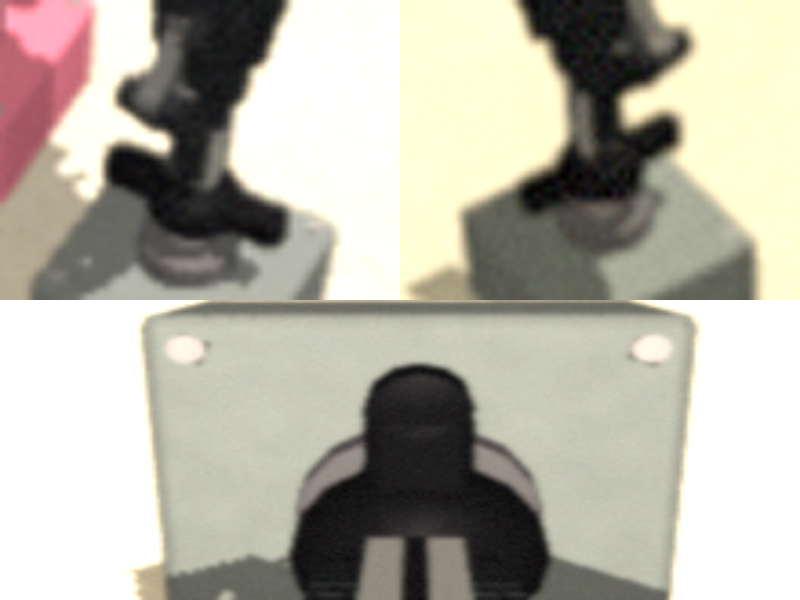

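```bash
python3 -m handwheel '[[0,0,-1,0,0,0,0],[0,0,-1,0,0,0,0],[0,0,-1,0,0,0,0],[0,0,-1,0,0,0,0],[0,0,0,0,0,0,0],[0,0,0,0,0,0,0],[0,0,0,0,0,0,0],[0,0,0,0,0,0,0]]'; python3 -c "
from h import *
lobe_rows()"
```

```text
t: 9.67
tool_pos: [477.7, 157.9, 82.7]
ee_rot: [-149.2, 90.0, 54.9]
contact_force: [-0.7, -0.5, 2.7]
width: 0.0
lobe row shifts px (10mm ~ +2.8) [('scene', np.float64(1.33)), ('side', np.float64(1.75)), ('side', np.float64(0.95))]
9.8167 [477.63906338 157.91335949  82.69194392] [-0.47773897  0.08263387  2.77345424]
```

```bash
python3 -m handwheel '[[0,0,-1,0,0,0,0],[0,0,-1,0,0,0,0],[0,0,-1,0,0,0,0],[0,0,-1,0,0,0,0],[0,0,0,0,0,0,0],[0,0,0,0,0,0,0],[0,0,0,0,0,0,0],[0,0,0,0,0,0,0]]'; python3 -c "
from h import *
lobe_rows()"
```

```text
t: 10.48
tool_pos: [477.6, 157.9, 78.6]
ee_rot: [-70.7, 90.0, 133.4]
contact_force: [0.4, -0.0, 1.5]
width: 0.3
lobe row shifts px (10mm ~ +2.8) [('scene', np.float64(2.54)), ('side', np.float64(2.45)), ('side', np.float64(1.0))]
10.6333 [477.56915942 157.9036968   78.57912487] [ 0.20620601  0.1614755  -0.26327167]
```

```bash
python3 -m handwheel '[[0,0,-1,0,0,0,0],[0,0,-1,0,0,0,0],[0,0,0,0,0,0,0],[0,0,0,0,0,0,0],[0,0,0,0,0,0,0],[0,0,0,0,0,0,0],[0,0,0,0,0,0,0],[0,0,0,0,0,0,0]]'; python3 -c "
from h import *
lobe_rows()"
```

```text
t: 11.3
tool_pos: [477.7, 157.9, 76.7]
ee_rot: [-161.6, 90.0, 42.4]
contact_force: [-0.8, -0.3, 4.2]
width: 0.1
lobe row shifts px (10mm ~ +2.8) [('scene', np.float64(3.12)), ('side', np.float64(2.84)), ('side', np.float64(0.61))]
11.45 [477.6502598  157.9245682   76.70287362] [-0.33572593 -0.17850458  4.36674692]
```

```bash
python3 -m handwheel '[[0,0,-1,0,0,0,0],[0,0,-0.5,0,0,0,0],[0,0,0,0,0,0,0],[0,0,0,0,0,0,0],[0,0,0,0,0,0,0],[0,0,0,0,0,0,0],[0,0,0,0,0,0,0],[0,0,0,0,0,0,0]]'; python3 -c "
from h import *
lobe_rows()"
```

```text
t: 12.12
tool_pos: [478.0, 158.0, 76.1]
ee_rot: [147.9, 89.9, -8.0]
contact_force: [-4.3, -1.5, 13.7]
width: 0.1
lobe row shifts px (10mm ~ +2.8) [('scene', np.float64(3.27)), ('side', np.float64(2.98)), ('side', np.float64(0.71))]
12.2667 [478.01755565 158.07441109  76.15635206] [-2.64890017 -2.327777   12.84112115]
```

The head bottomed at 13 N with the TCP at 76, so the fingertips are effectively 17 mm *above* the reported TCP. Now I lift off and check that it stays latched.

```bash
python3 -m handwheel '[[0,0,3,0,0,0,0],[0,0,6,0,0,0,0],[0,0,10,0,0,0,0],[0,0,15,0,0,0,0],[0,0,10,0,0,0,0],[0,0,0,0,0,0,0],[0,0,0,0,0,0,0],[0,0,0,0,0,0,0]]'; python3 - <<'E'
from h import *
lobe_rows()
im,K,M=shot('scene','s6.png'); im2,_,_=shot('side','t6.png')
f=lambda i,u,v:cv2.resize(cv2.convertScaleAbs(i[v-25:v+25,u-33:u+33],alpha=2),(400,300),interpolation=cv2.INTER_CUBIC)
cv2.imwrite('pics/c6.png',np.hstack([f(im,368,160),f(im2,306,150)]))
E
```

```text
t: 12.93
tool_pos: [477.4, 157.7, 118.7]
ee_rot: [4.0, 90.0, -151.9]
contact_force: [0.3, 0.4, -1.0]
width: -0.0
lobe row shifts px (10mm ~ +2.8) [('scene', np.float64(2.54)), ('side', np.float64(2.55)), ('side', np.float64(2.98))]
13.0833 [477.13321088 157.70136274 118.4351114 ] [-0.59344698 -0.91084383  0.81017651]
```

View pics/c6.png

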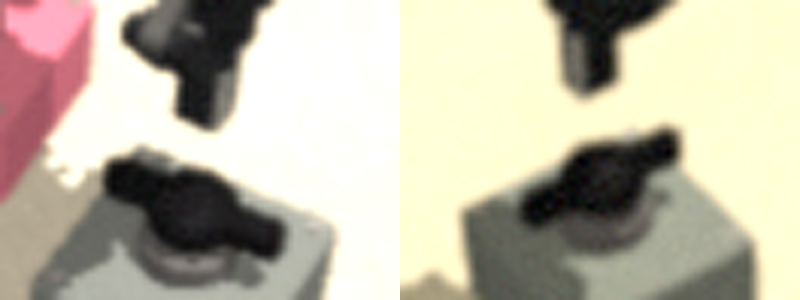

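The head stays in and unturned: all three lobe spots are down 2.5–3 px, about 10 mm, and the fingers are clear. Next I go beside the far lobe on its counter-clockwise side and down to tip height 81 mm.

```bash
python3 -m handwheel '[[6.5,14.6,0,0,0,0,0],[6.5,14.6,0,0,0,0,0],[6.6,14.6,0,0,0,0,0],[0,0,0,0,0,0,0],[0,0,-10,0,0,0,0],[0,0,-15,0,0,0,0],[0,0,-15,0,0,0,0],[0,0,0,0,0,0,0]]' && python3 -m handwheel '[[0,0,-7,0,0,0,0],[0,0,-5,0,0,0,0],[0,0,-3,0,0,0,0],[0,0,0,0,0,0,0],[0,0,0,0,0,0,0],[0,0,0,0,0,0,0],[0,0,0,0,0,0,0],[0,0,0,0,0,0,0]]'; python3 - <<'E'
from h import *
lobe_rows()
w,K,M=shot('wrist','w7.png'); im2,_,_=shot('side','t7.png')
f=lambda i,u,v:cv2.resize(cv2.convertScaleAbs(i[v-25:v+25,u-33:u+33],alpha=2),(400,300),interpolation=cv2.INTER_CUBIC)
cv2.imwrite('pics/c7.png',np.hstack([cv2.resize(cv2.convertScaleAbs(w[100:280,200:440],alpha=1.7),(400,300)),f(im2,306,150)]))
E
```

```text
t: 13.85
tool_pos: [495.0, 199.5, 75.5]
ee_rot: [0.4, 89.7, -155.6]
contact_force: [-1.2, -1.0, -0.2]
width: -0.0
t: 14.52
tool_pos: [497.4, 201.8, 64.5]
ee_rot: [175.1, 90.0, 19.2]
contact_force: [-0.8, -0.2, -0.8]
width: -0.1
lobe row shifts px (10mm ~ +2.8) [('scene', np.float64(0.58)), ('side', np.float64(2.1)), ('side', np.float64(2.97))]
14.6667 [497.30940464 201.77124727  64.32924147] [-0.6595064   0.88981131 -0.53630443]
```

View pics/c7.png

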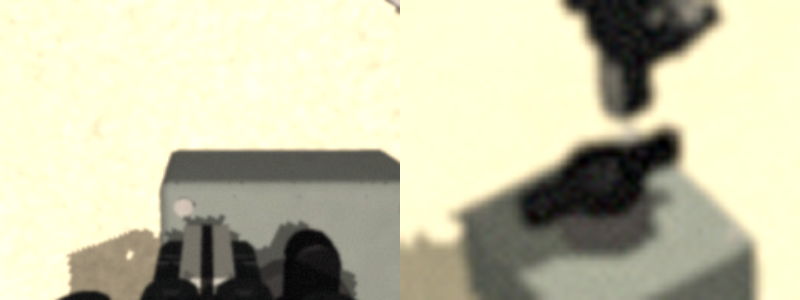

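The finger sits beside the lobe tip with roughly an 8–10 mm gap, at lobe height. I push tangentially, in the direction (0.41,-0.91).

```bash
python3 -m handwheel '[[0.8,-1.8,0,0,0,0,0],[0.8,-1.8,0,0,0,0,0],[0.8,-1.8,0,0,0,0,0],[0.8,-1.8,0,0,0,0,0],[0.8,-1.8,0,0,0,0,0],[0.8,-1.8,0,0,0,0,0],[0.8,-1.8,0,0,0,0,0],[0,0,0,0,0,0,0]]'; python3 -c "
from h import *
lobe_rows()"; python3 -m handwheel '[[0.8,-1.8,0,0,0,0,0],[0.8,-1.8,0,0,0,0,0],[0.8,-1.8,0,0,0,0,0],[0,0,0,0,0,0,0],[0,0,0,0,0,0,0],[0,0,0,0,0,0,0],[0,0,0,0,0,0,0],[0,0,0,0,0,0,0]]'; python3 - <<'E'
from h import *
lobe_rows()
w,K,M=shot('wrist','w8.png'); im2,_,_=shot('side','t8.png')
f=lambda i,u,v:cv2.resize(cv2.convertScaleAbs(i[v-25:v+25,u-33:u+33],alpha=2),(400,300),interpolation=cv2.INTER_CUBIC)
cv2.imwrite('pics/c8.png',np.hstack([cv2.resize(cv2.convertScaleAbs(w[100:280,200:440],alpha=1.7),(400,300)),f(im2,306,150)]))
E
```

```text
t: 15.43
tool_pos: [503.1, 189.0, 64.2]
ee_rot: [-153.9, 90.0, 50.1]
contact_force: [-0.3, 1.6, 0.2]
width: -0.0
lobe row shifts px (10mm ~ +2.8) [('scene', np.float64(-0.68)), ('side', np.float64(1.91)), ('side', np.float64(-0.63))]
15.5833 [502.84015511 189.15391962  64.22113712] [-0.40560867  0.28920518  0.66340059]
t: 16.25
tool_pos: [505.2, 183.6, 64.2]
ee_rot: [43.9, 90.0, -112.0]
contact_force: [1.0, 0.7, 0.5]
width: -0.0
lobe row shifts px (10mm ~ +2.8) [('scene', np.float64(-1.04)), ('side', np.float64(1.24)), ('side', np.float64(-0.47))]
16.4 [505.19901216 183.69855294  64.19436903] [1.19287408 1.40821836 0.78902655]
```

View pics/c8.png

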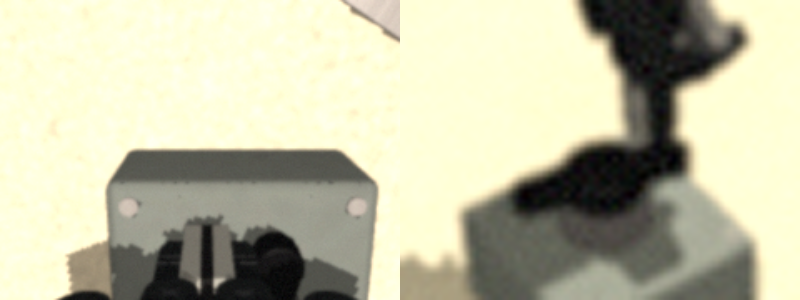

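The lobe has started to turn under the finger. I continue in steps, watching the force.

```bash
python3 -m handwheel '[[0.8,-1.8,0,0,0,0,0],[0.8,-1.8,0,0,0,0,0],[0.8,-1.8,0,0,0,0,0],[0,0,0,0,0,0,0],[0,0,0,0,0,0,0],[0,0,0,0,0,0,0],[0,0,0,0,0,0,0],[0,0,0,0,0,0,0]]'; python3 -c "
from h import *
lobe_rows()"; python3 -m handwheel '[[0.8,-1.8,0,0,0,0,0],[0.8,-1.8,0,0,0,0,0],[0,0,0,0,0,0,0],[0,0,0,0,0,0,0],[0,0,0,0,0,0,0],[0,0,0,0,0,0,0],[0,0,0,0,0,0,0],[0,0,0,0,0,0,0]]'; python3 - <<'E'
from h import *
import pickle
lobe_rows()
d=pickle.load(open('d0.pkl','rb'))
# collar visible below head in side view: first non-dark row under dome, column band
for n in('side',):
    i=camera(n)['img'].max(2)
    for k,x in(('0',d[n][0].max(2)),('6',cv2.imread('pics/t6.png').max(2)),('8',cv2.imread('pics/t8.png').max(2)),('now',i)): print(k,x[140:172,307:310].mean(1).round().astype(int))
E
```

```text
t: 17.17
tool_pos: [507.6, 178.3, 64.2]
ee_rot: [50.2, 90.0, -105.8]
contact_force: [0.7, 0.4, 1.2]
width: -0.2
lobe row shifts px (10mm ~ +2.8) [('scene', np.float64(-1.63)), ('side', np.float64(0.14)), ('side', np.float64(-0.73))]
17.3167 [507.59829513 178.26371094  64.16433339] [-0.10886563  1.06344081  0.7227795 ]
t: 17.98
tool_pos: [509.4, 174.8, 64.2]
ee_rot: [-175.7, 90.0, 28.4]
contact_force: [0.4, 1.6, 0.9]
width: -0.1
lobe row shifts px (10mm ~ +2.8) [('scene', np.float64(-1.8)), ('side', np.float64(-2.26)), ('side', np.float64(-0.71))]
18.1333 [509.32903226 174.75128471  64.22647113] [ 0.66018391  1.34433025 -0.11398278]
0 [131 133 133 134 126  97  54  22  14  15  20  18  15  14  10   8   8  16
  34  47  46  42  42  43  41  37  45  65  79  84  83  83]
6 [127 136 138 138 137 137 133 113  73  35  16  16  19  22  17  17  15  12
  10  12  20  30  40  45  42  38  48  68  83  87  88  86]
8 [120 122 125 125 125 129 129 112  73  31   8   7   7   8   9   8  12  10
   8  10  19  33  40  41  40  39  40  45  57  72  82  86]
now [137 138 139 139 135 117  76  33   8   7   7  13  11   8   9  11   7  15
  31  48  48  44  41  40  39  37  40  46  50  50  62  78]
```

The dome profile in the side view is back to the original height, so the latch has released. I back off the way I came, then lift away.

```bash
python3 -m handwheel '[[-1.6,3.6,0,0,0,0,0],[-1.6,3.6,0,0,0,0,0],[-1.6,3.6,0,0,0,0,0],[-1.6,3.6,0,0,0,0,0],[-1.6,3.6,0,0,0,0,0],[-1.6,3.6,0,0,0,0,0],[-1.6,3.6,0,0,0,0,0],[-1.6,3.6,0,0,0,0,0]]' && python3 -m handwheel '[[0,0,0,0,0,0,0],[0,0,10,0,0,0,0],[0,0,20,0,0,0,0],[0,0,30,0,0,0,0],[0,0,30,0,0,0,0],[0,0,30,0,0,0,0],[0,0,30,0,0,0,0],[0,0,0,0,0,0,0]]' && python3 -m handwheel '[[-16,-10,0,0,0,0,0],[-16,-10,0,0,0,0,0],[-16,-10,0,0,0,0,0],[-12,-20,0,0,0,0,0],[0,-20,0,0,0,0,0],[0,0,0,0,0,0,0],[0,0,0,0,0,0,0],[0,0,0,0,0,0,0]]'; python3 - <<'E'
from h import *
np.set_printoptions(precision=2,suppress=True)
lobe_rows()
im,K,M=shot('wrist','w9.png')
p=np.linalg.inv(M)@[478,157,95,1]; u=K@[p[0],-p[1],-p[2]]; a,b=(u[:2]/u[2]).astype(int); print(a,b)
for t in(25,30,36): head(im,K,M,(a-35,max(b-50,0),a+35,b+50),105,t)
a,_,_=shot('scene','s9.png'); c,_,_=shot('side','t9.png')
print(c.max(2)[140:172,307:310].mean(1).round().astype(int))
cv2.imwrite('pics/c9.png',np.hstack([cv2.resize(a[80:380,200:500],(400,400)),cv2.resize(c[80:310,200:460],(400,400))]))
E
```

```text
t: 18.85
tool_pos: [496.2, 203.8, 64.1]
ee_rot: [24.3, 90.0, -131.6]
contact_force: [-0.3, 0.6, 0.2]
width: -0.1
t: 19.52
tool_pos: [499.0, 205.0, 221.4]
ee_rot: [174.4, 89.4, 18.5]
contact_force: [0.1, 1.3, -0.3]
width: -0.1
t: 20.18
tool_pos: [436.6, 133.9, 214.7]
ee_rot: [178.6, 89.9, 22.6]
contact_force: [0.7, 0.2, -0.6]
width: -0.1
lobe row shifts px (10mm ~ +2.8) [('scene', np.float64(-0.02)), ('side', np.float64(-0.17)), ('side', np.float64(-0.01))]
20.3333 [436.44 134.47 214.28] [-0.83 -0.72 -0.32]
320 140
area 1663 px c 319.5213469633193 143.94768490679496 world c [474.72 156.82] mid [475.74 157.29] axis [-0.91 -0.42] -155.16555496087 len 75.42122096049874 wid 36.92024835682288
area 1962 px c 319.6019367991845 140.74974515800204 world c [477.35 157.91] mid [476.92 157.71] axis [-0.91 -0.41] -155.65954604269785 len 77.88245381005564 wid 37.7127855037692
area 2136 px c 319.6053370786517 139.0557116104869 world c [478.71 158.51] mid [478.44 158.39] axis [-0.91 -0.41] -156.00648051639655 len 81.2213461624776 wid 37.773811268590094
[135 136 137 137 129 100  54  22  15  19  19  18  17  17  15   7   9  19
  38  48  47  43  44  44  42  38  48  67  81  86  86  86]
```

View pics/c9.png

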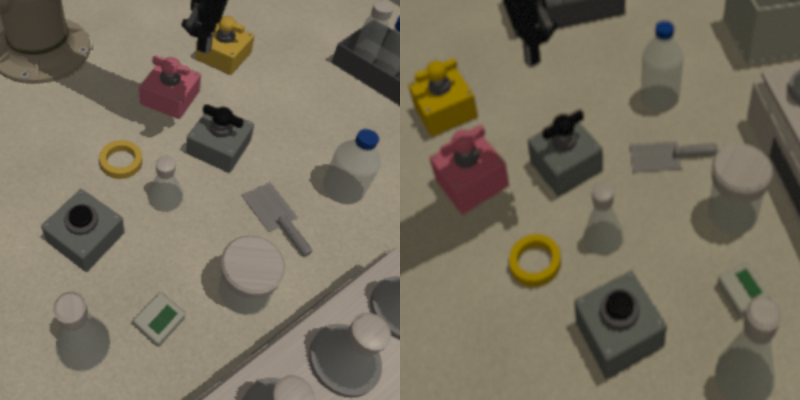

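The head is out and back at rest: row shifts are near 0 px and the lobe axis angle is within 0.3° of the start. All bystanders are where they were, and the arm is clear.

```bash
python3 -c "
from bench import ctrl
ctrl.finish_job()"
```

```text
the job is handed in; nothing more can be done
```

I pressed the stop's head in until it latched, took the fingers off, pushed the far lobe clockwise until the head sprang out, and handed the job in at about 20 s of the 48 s allowed. I got no verdict, and no force reading came near the 40 N limit.

- **Press:** the head reached the bottom of its stroke at about 13 N. With the fingers lifted clear, the lobes stayed down by 2.5–3 px (about 10 mm) and had not turned.
- **Release:** during the push the dome's height in the side picture returned to its starting value, which shows the latch let go. The turn angle itself was not measured. The force read while pushing (1–2 N) was close to the sensor's noise.
- **Final checks:** the lobe rows are within 0.2 px of the start and the lobe axis is within 0.3° of its first reading. In the last picture the start button and bystanders look unmoved, and the gripper is clear. I judged those by eye, not by measurement.
- **Disagreement:** the fingertips touched the head about 34 mm lower in reported tool height than `ctrl.tip_extent` predicted. They behave as if they sit 17 mm behind the reported tool point, not ahead of it. I worked from the contact height instead.
- **Camera mismatch:** the fixed cameras disagreed with each other by about 14 mm in y at the stop. I used the wrist camera for the position.

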